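# Tip a rack of culture tubes over to the slant position

### The arm

A 6-joint arm with a two-finger parallel gripper is mounted at the origin on a cart in front of the work surface, level with it; the furniture and walls round the work are solid. World frame = base frame: x ahead of the robot, y to its left, z up, the work surface at z = 0. Lengths are in m, angles in rad, forces in N, time in s.
With the tool pointing down it reaches from about 0.3 to 0.875 m from the base axis. Payload 6.4 kg.
Tool frame: the origin (TCP) lies midway between the tips of the shut fingers; the grasp point (between the pads) lies 19 mm behind it (robot.grasp_offset is the distance from the TCP to the grasp point, in m); z points along the fingers, y is the line along which they close (so a half turn about z gives the same grasp; the last joint's range is limited). The gripper opens to 88 mm and grips with 3 to 60 N. Pads are 18 mm wide; open, the fingers measure 123 mm over their backs; the gripper's body (75 mm by 187 mm) begins 45 mm behind the grasp point.
Start: joints at [1.058, 0.181, 1.607, -0, 1.354, -0.206], TCP at [0.174, 0.548, 0.239] pointing down, gripper open.
Joint ranges: [-2.99, 2.99], [-0.89, 2.07], [0.3, 2.58], [-1.14, 4.28], [0, 2.63], [-3.12, 3.12]. Speed limits (rad/s): [2.57, 2.57, 3.01, 3.14, 3.14, 3.14].

### API

Orientations are given as a unit quaternion [x, y, z, w].
In Python, from rig import readout, viewer, robot gives the robot as it stands. The module is installed in compiled form; this text tells all that it offers.
- The arm moves only by the tool send_rows, never from a script. Its argument "plan" is a list of rows, each an object of numbers: "jaw": the opening, from -1 (shut) to 1 (fully open); "x", "y", "z": the shift along the world's x, y, z in mm; "roll": the turn about the world's z in rad. In form: [{"jaw": .., "x": .., "y": .., "z": .., "roll": ..}, ...]. A call has 1 to 20 rows; each row shifts and turns the commanded pose from where the row before left it; what a row does not reach is not made up. A row lasts 1/12 s, in which the tool goes at most 41.7 mm and 7.16 degrees, less where a joint would pass 70% of its speed; a pose out of reach is approached as far as the arm can. A call with a gripper value outside its range is refused whole. The fingers move at their own pace and stop on an object; "force" is the grip in N (left out, the last holds). Time passes only in rows, so rows that do not move let the fingers close. It gives the time, the measured TCP pose, the force, the opening and the grip force at its end, in the units of the state.
- readout.observe(): the state, without advancing time (a new reading comes with each control period).
- viewer.read_camera(name): name is "scene" or "top"; returns the picture (480x640x3 uint8, red, green, blue); there is no depth.
- viewer.camera_params(name): a dict with "fov_y" (degrees; the focal length in pixels is half the picture's height over the tangent of half this angle, whatever the lens; pixels are square), "cx", "cy" (the principal point, pixels), "dist_coeffs" ([k1, k2, p1, p2, k3] as OpenCV has them; the pictures are not rectified), "position" and "rotation" of the camera in the world. Camera axes: x right, y up, looking along -z (the intrinsics and any distortion apply to the point x, -y, -z); pixel columns grow to the right and rows downward; lengths in m; the calibration is good to about 2 mm. A picture is of the moment at which its call begins. camera_params takes no time and is no camera call.
- robot.finish_job(): hands the job in; it is judged then, once.
The state is a dict: "clock": time; "joint_positions": joint angles; "qd": joint speeds; "joint_torque": joint torques, N m; "eef_pos": TCP position; "ee_rot": TCP orientation; "ft_force": force on the tool from outside, world axes, zero at the start; "ft_torque": the same for the moment, N m; "grip_width": finger opening in m; "finger_force": force on a finger pad.
Only numpy, scipy, OpenCV 4.12 (cv2) and the standard library are available. Lean on these libraries where they do the work, as an engineer would, in place of code of your own. Each camera call takes 0.05 s, during which the arm holds its last target. There are 200 camera calls.

### The job

The tubes of culture medium are ready to set on a slope. Using only pushes of the fingertips, slide the tube rack (pushing low enough that it does not rock) fully back and square against the back plate of the tilting cradle while the cradle is still upright, then push the rack over, gently and without letting it slam, until the cradle has come all the way down onto its rest bar. Grip or lift nothing, keep the rack seated in the cradle, leave the flask, lamp, dish and marker around it where they are, and finish clear of everything.

Things in the scene. Friction and masses are not known exactly. Their poses are not given: they have to be found in the camera images.
- tube_rack: Clear rack of six tubes, loose, 48 (x) x 177 (y) x 119 (z) mm, 0.3 kg, on the cradle's sill. Origin: centre of the underside; z up the tubes, y along the row, x front to rear. Shelves 48 mm deep, the upper one 45 to 50 mm up; end panels 60 mm high. Starts 12 to 26 mm in front of the back plate, up to 7 degrees askew; with it home the origin lies 24 mm in front of the plate.
- tube_fronts (a point): Middle of the tube row's front (robot's side), 80 mm above the rack's underside; axes as the rack's. The tubes are solid parts of the rack, 15 mm thick, 26 mm apart (y = +-13, 39, 65 mm); three capped ones reach 119 mm, three open ones 108 mm above the underside. Above the upper shelf their fronts stand 16 mm behind the front edge of the shelf.
- cradle (a joint): Angle of the tilting cradle, rad: 0 = upright (start, a stop), growing as its top leans away from the robot; 1.15 = down on the rest bar (a stop). The pivots are stiff (0.32 N m) and damped: it stays where it is left and needs some 4 N pushing squarely 80 mm above the pivot, less once it leans.
- cradle_seat (a point): Inside corner where the cradle's sill and back plate meet, at mid-width, on the pivot axis, 18 mm above the worktop. Axes turn with the cradle: z up the plate (75 mm high), y along the pivot, x rearward through the plate; sill from x = -78 to 0 mm. Its slippery white liner (friction 0.1) lets a rack pushed slowly no more than 75 mm above it slide, not topple. Side cheeks leave 7 mm each side.
- slant_stand: Steel foot of the cradle, fixed, 165 x 236 mm, black clamp knobs at y = +-113 mm. Origin: on the worktop at its centre; x front to rear (the way the cradle tips), y along the pivot, z up. Pivot axis at x = -5, z = 18 mm; rubber-sleeved rest bar at x = 55, z = 36 mm.
- medium_flask: Conical glass flask, 77 mm across, 111 mm high, standing to the left of the stand. Origin: centre of its underside, z up. Not to be disturbed.
- spirit_lamp: Glass spirit lamp with a white cap, 84 mm across, 120 mm high, behind the stand to the right. Origin: centre of its underside, z up. Not to be disturbed.
- petri_dish: Flat round dish, 117 mm across, 12 mm high, behind the stand to the left. Origin: centre of its underside. Not to be disturbed.
- marker: Marker pen lying on the worktop to the right of the stand, 118 mm long (its y), 16 mm thick. Origin: centre of its underside. Not to be disturbed.

How it is judged:
By the outcome, as a careful person would: the job done as asked, in the order asked, and still so for the second after the job is handed in, with the robot touching nothing.
It also fails if it takes over 38 s, if anything falls off the work surface, if the arm or the gripper's body presses on something with over 40 N, if the wrist force passes 120 N, or if a joint passes its speed limit or range.

## Working session

There is one attempt and no reset: what is moved stays moved. The work goes in short steps, Python scripts to look and compute and a tool call to move; the robot and the scene stay as the last step left them, time stands still between calls to the robot, and variables do not carry over. Pictures are saved under pics/ and viewed, at most 10 in all, crops included, and the job is handed in when it is done.

Besides the shell and the picture viewer there is one more tool, called after "Call:" by a JSON object that holds its "fn" and its "kwargs". send_rows: Moves the arm, as the interface text tells. Its arguments: {"type":"object","properties":{"plan":{"type":"array","items":{"type":"object","properties":{"jaw":{"type":"number"},"x":{"type":"number"},"y":{"type":"number"},"z":{"type":"number"},"roll":{"type":"number"}}}},"force":{"type":"number"}},"required":["plan"]}

```bash
mkdir -p pics
python3 - <<'E'
from rig import readout, viewer, robot
import cv2
s=readout.observe();print({k:s[k] for k in("clock","eef_pos","ee_rot","ft_force","grip_width")})
for n in("scene","top"):
    p=viewer.camera_params(n);print(n,p)
    cv2.imwrite(f"pics/{n}0.png",viewer.read_camera(n)[:,:,::-1])
E
```

```text
{'clock': 0.0, 'eef_pos': array([0.17339387, 0.54768721, 0.2378215 ]), 'ee_rot': array([ 1.52801303e-01,  9.88256564e-01, -8.03784521e-04, -2.83202488e-04]), 'ft_force': array([-0.22864146, -0.26422384, -0.28410122]), 'grip_width': 0.08818558834452045}
scene {'fov_y': 52.38079228705502, 'cx': 318.4067528071836, 'cy': 234.2253321239064, 'dist_coeffs': array([-0.09353182,  0.        ,  0.        ,  0.        ,  0.        ]), 'position': array([-0.01311542, -0.28318048,  0.89235128]), 'rotation': array([ 0.31006057, -0.1868316 , -0.47740912,  0.80064782])}
top {'fov_y': 46.408952965132414, 'cx': 334.35006334689814, 'cy': 243.5765949783749, 'dist_coeffs': array([0.05029186, 0.        , 0.        , 0.        , 0.        ]), 'position': array([0.45535353, 0.07769948, 1.02842273]), 'rotation': array([ 0.05899254, -0.07208496, -0.70161424,  0.70644256])}
```

View pics/scene0.png

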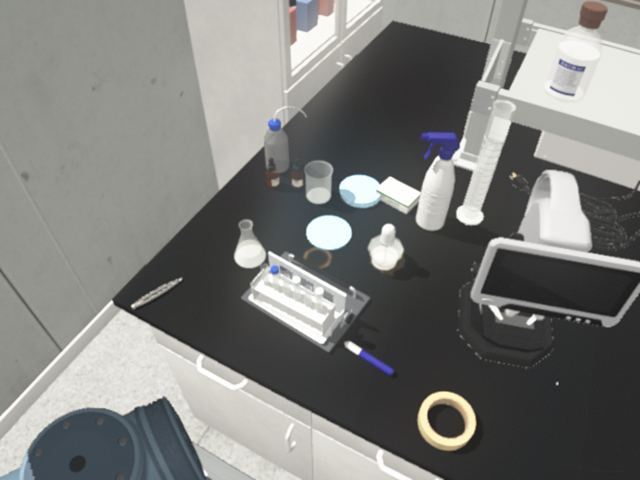

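View pics/top0.png

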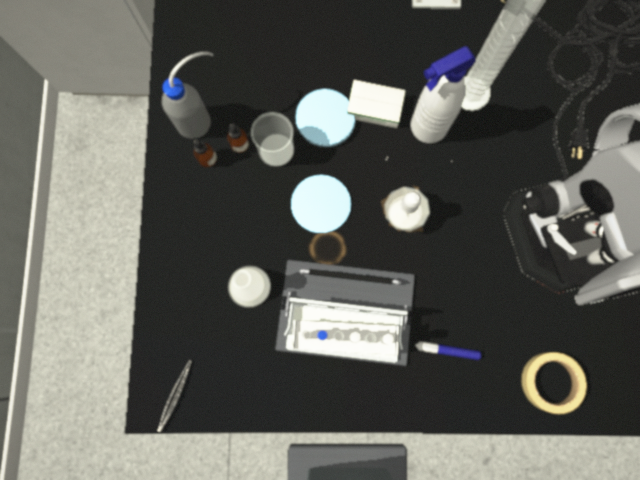

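The top view shows the stand plate at about (277-413, 262-365), the rack row at about y=338, the flask at (249,287), and the marker at (418-480, 350). Next I'll enlarge both views.

```bash
python3 - <<'E'
import cv2
a=cv2.imread("pics/top0.png")[250:375,265:425];cv2.imwrite("pics/topc.png",cv2.resize(a,None,fx=4.8,fy=4.8,interpolation=cv2.INTER_CUBIC))
a=cv2.imread("pics/scene0.png")[245:355,235:380];cv2.imwrite("pics/scenec.png",cv2.resize(a,None,fx=5,fy=5,interpolation=cv2.INTER_CUBIC))
E
cat > h.py <<'E'
import numpy as np,cv2
from rig import viewer
from scipy.spatial.transform import Rotation as R
def cam(n):
    p=viewer.camera_params(n);f=240/np.tan(np.radians(p["fov_y"]/2))
    return np.array([[f,0,p["cx"]],[0,f,p["cy"]],[0,0,1]]),p["dist_coeffs"],np.array(p["position"]),R.from_quat(p["rotation"]).as_matrix()@np.diag([1,-1,-1])
def back(n,uv,z):
    K,d,t,Rm=cam(n);uv=np.array(uv,float).reshape(-1,1,2)
    q=cv2.undistortPoints(uv,K,d)[:,0];r=np.c_[q,np.ones(len(q))]@Rm.T
    return t+r*((np.broadcast_to(z,len(q))-t[2])/r[:,2])[:,None]
def proj(n,P):
    K,d,t,Rm=cam(n);P=np.array(P,float).reshape(-1,3)
    return cv2.projectPoints((P-t)@Rm,np.zeros(3),np.zeros(3),K,d)[0][:,0]
E
```

```text
(no output)
```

View pics/topc.png

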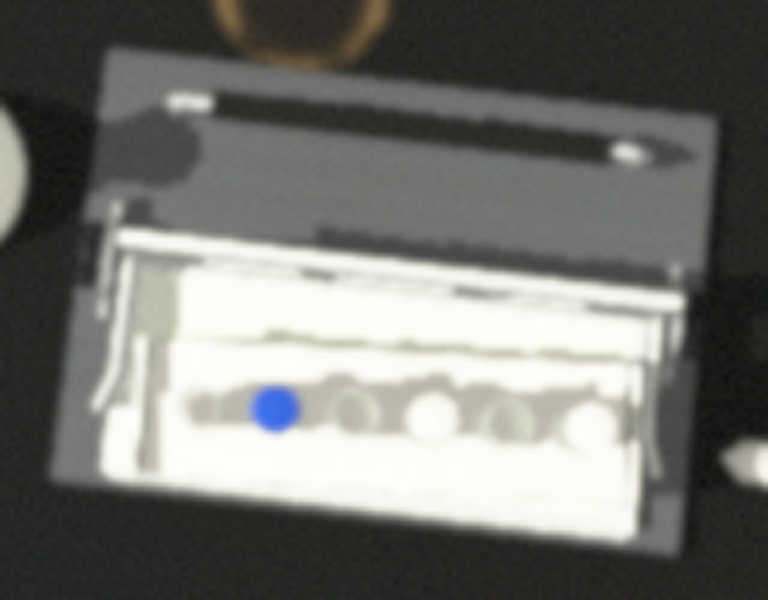

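View pics/scenec.png

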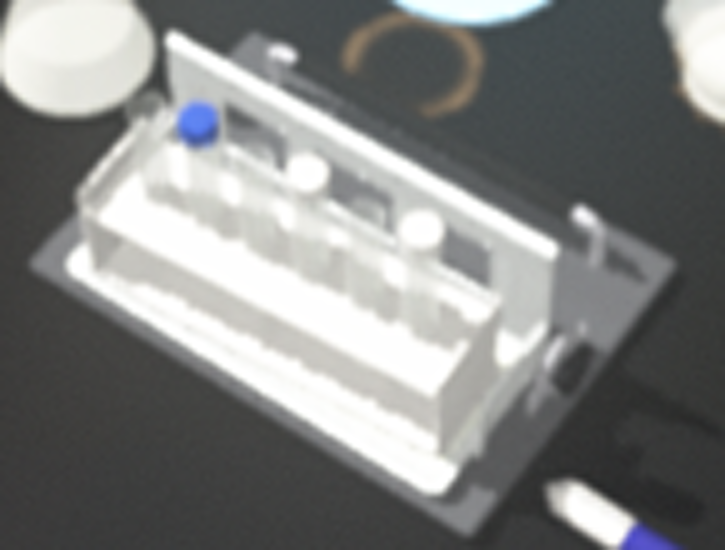

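The top crop gives the plate corners at (107,48), (717,118), (680,555) and (52,482). The caps are at (275,409), (432,417) and (590,426), and the top edge of the back plate runs from (118,236) to (685,300). The shelf's front edge shows in the scene crop, from (90,215) to (440,395).

Run:
```python
from h import *
np.set_printoptions(precision=4,suppress=True)
t=lambda l:np.array(l)/4.8+[265,250]-.4
s=lambda l:np.array(l)/5+[235,245]-.4
c=back("top",t([(107,48),(717,118),(680,555),(52,482)]),.004);print("stand",c,c.mean(0))
x=(c[0]+c[1]-c[2]-c[3])[:2];y=(c[0]+c[3]-c[1]-c[2])[:2]
print("len",np.linalg.norm(x)/2,np.linalg.norm(y)/2,"yaw",np.degrees(np.arctan2(x[1],x[0])),np.degrees(np.arctan2(-y[0],y[1])))
def line(P,n):
    d=P[0]-P[-1];print(n,P,"len",np.linalg.norm(d),"yaw",np.degrees(np.arctan2(-d[0],d[1])))
line(back("top",t([(275,409),(432,417),(590,426)]),.137),"captop")
line(back("scene",s([(198,118),(308,170),(421,225)]),.134),"caps scene")
line(back("top",t([(118,230),(685,294)]),.093),"plate")
line(back("scene",s([(168,36),(556,250)]),.093),"plate scene")
line(back("scene",s([(80,212),(438,392)]),.068),"shelf front scene")
line(back("top",t([(160,475),(635,540)]),.068),"shelf front top?")
line(back("scene",s([(75,268),(440,495)]),.018),"sill front scene")
```

```text
stand [[ 0.6169  0.1467  0.004 ]
 [ 0.5916 -0.0882  0.004 ]
 [ 0.4276 -0.0706  0.004 ]
 [ 0.453   0.1637  0.004 ]] [0.5223 0.0379 0.004 ]
len 0.16484684228997223 0.2359360300937965 yaw -6.008838313494552 -6.1683373100069705
captop [[ 0.477   0.0804  0.137 ]
 [ 0.4747  0.029   0.137 ]
 [ 0.4721 -0.0227  0.137 ]] len 0.10320609126231216 yaw -2.690491354859826
caps scene [[ 0.4765  0.0775  0.134 ]
 [ 0.475   0.0262  0.134 ]
 [ 0.4728 -0.0249  0.134 ]] len 0.10244651887224816 yaw -2.092472643236701
plate [[ 0.539   0.1356  0.093 ]
 [ 0.5182 -0.0613  0.093 ]] len 0.1979309474584295 yaw -6.023884268621325
plate scene [[ 0.5351  0.132   0.093 ]
 [ 0.5139 -0.0642  0.093 ]] len 0.19740022507854757 yaw -6.171318487729887
shelf front scene [[ 0.4529  0.1258  0.068 ]
 [ 0.4469 -0.0467  0.068 ]] len 0.17258737040476002 yaw -1.9685720737444505
shelf front top? [[ 0.4557  0.1206  0.068 ]
 [ 0.4344 -0.0457  0.068 ]] len 0.16766878012706304 yaw -7.309865980554576
sill front scene [[ 0.4549  0.1358  0.018 ]
 [ 0.4322 -0.056   0.018 ]] len 0.19312484990528866 yaw -6.751550610121525
```

Everything measured agrees with the stated sizes. The stand yaw is -6.1°, the pivot is at (0.517, 0.038), the rack is about 18 mm from home, and it is 3.7° askew. I'll push on the ±39 mm tubes with two vertical fingers, tips about 65 mm above the sill so the gripper body clears the caps. First I'll move above the start point.

Call:
{"fn": "send_rows", "kwargs": {"plan": [{"jaw": 0.375, "x": 18.5, "y": -35.8, "z": 0, "roll": 0.1}, {"jaw": 0.375, "x": 18.5, "y": -35.8, "z": 0, "roll": 0.1}, {"jaw": 0.375, "x": 18.5, "y": -35.8, "z": 0, "roll": 0}, {"jaw": 0.375, "x": 18.5, "y": -35.8, "z": 0, "roll": 0}, {"jaw": 0.375, "x": 18.5, "y": -35.8, "z": 0, "roll": 0}, {"jaw": 0.375, "x": 18.5, "y": -35.8, "z": 0, "roll": 0}, {"jaw": 0.375, "x": 18.5, "y": -35.8, "z": 0, "roll": 0}, {"jaw": 0.375, "x": 18.5, "y": -35.8, "z": 0, "roll": 0}, {"jaw": 0.375, "x": 18.5, "y": -35.8, "z": 0, "roll": 0}, {"jaw": 0.375, "x": 18.5, "y": -35.8, "z": 0, "roll": 0}, {"jaw": 0.375, "x": 18.5, "y": -35.8, "z": 0, "roll": 0}, {"jaw": 0.375, "x": 18.5, "y": -35.8, "z": 0, "roll": 0}, {"jaw": 0.375, "x": 18.5, "y": -35.8, "z": 0, "roll": 0}, {"jaw": 0.375, "x": 18.5, "y": -35.8, "z": 0, "roll": 0}, {"jaw": 0.375, "x": 0, "y": 0, "z": -30, "roll": 0}, {"jaw": 0.375, "x": 0, "y": 0, "z": -30, "roll": 0}, {"jaw": 0.375, "x": 0, "y": 0, "z": 0, "roll": 0}, {"jaw": 0.375, "x": 0, "y": 0, "z": 0, "roll": 0}]}}

```text
clock: 1.6
eef_pos: [0.4311, 0.0471, 0.1775]
ee_rot: [0.054, 0.999, 0.0, -0.002]
ft_force: [0.3, -0.1, 1.0]
grip_width: 0.0607
finger_force: 0.0
```

Call:
{"fn": "send_rows", "kwargs": {"plan": [{"jaw": 0.375, "x": 0, "y": 0, "z": -25, "roll": 0}, {"jaw": 0.375, "x": 0, "y": 0, "z": -25, "roll": 0}, {"jaw": 0.375, "x": 0, "y": 0, "z": -24, "roll": 0}, {"jaw": 0.375, "x": 0, "y": 0, "z": -20, "roll": 0}, {"jaw": 0.375, "x": 0, "y": 0, "z": 0, "roll": 0}, {"jaw": 0.375, "x": 0, "y": 0, "z": 0, "roll": 0}]}}

```text
clock: 2.1
eef_pos: [0.433, 0.0475, 0.0857]
ee_rot: [0.053, 0.999, 0.0, -0.0]
ft_force: [-0.4, 0.1, -0.5]
grip_width: 0.0606
finger_force: 0.0
```

Run:
```python
from rig import viewer,readout
import cv2
a=viewer.read_camera("scene")[205:355,215:395,::-1];cv2.imwrite("pics/s1.png",cv2.resize(a,None,fx=4.2,fy=4,interpolation=cv2.INTER_CUBIC))
s=readout.observe();print(s["eef_pos"],s["ft_force"])
```

```text
[0.43390922 0.04721561 0.08655897] [0.65716225 0.11731221 0.09449387]
```

View pics/s1.png

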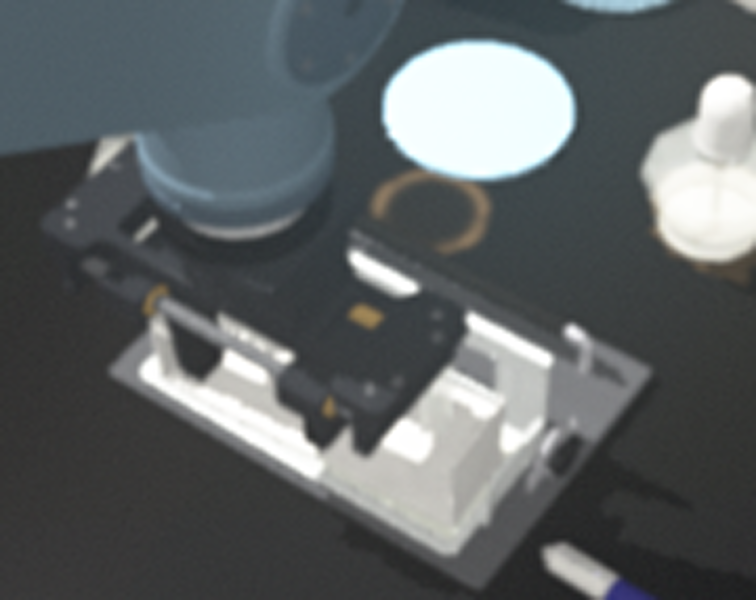

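The gripper stands in front of the rack, with the fingers over its front shelf and clear of the tubes. I'll push slowly along the stand's x axis.

Call:
{"fn": "send_rows", "kwargs": {"plan": [{"jaw": 0.375, "x": 4, "y": -0.43, "z": 0, "roll": 0}, {"jaw": 0.375, "x": 4, "y": -0.43, "z": 0, "roll": 0}, {"jaw": 0.375, "x": 4, "y": -0.43, "z": 0, "roll": 0}, {"jaw": 0.375, "x": 4, "y": -0.43, "z": 0, "roll": 0}, {"jaw": 0.375, "x": 2, "y": -0.21, "z": 0, "roll": 0}, {"jaw": 0.375, "x": 2, "y": -0.21, "z": 0, "roll": 0}, {"jaw": 0.375, "x": 2, "y": -0.21, "z": 0, "roll": 0}, {"jaw": 0.375, "x": 2, "y": -0.21, "z": 0, "roll": 0}, {"jaw": 0.375, "x": 2, "y": -0.21, "z": 0, "roll": 0}, {"jaw": 0.375, "x": 1.5, "y": -0.16, "z": 0, "roll": 0}, {"jaw": 0.375, "x": 1.5, "y": -0.16, "z": 0, "roll": 0}, {"jaw": 0.375, "x": 1.5, "y": -0.16, "z": 0, "roll": 0}, {"jaw": 0.375, "x": 1.5, "y": -0.16, "z": 0, "roll": 0}]}}

```text
clock: 3.23
eef_pos: [0.4647, 0.0436, 0.0846]
ee_rot: [0.053, 0.999, 0.0, -0.0]
ft_force: [-0.5, -0.5, -0.7]
grip_width: 0.0603
finger_force: 0.3
```

Call:
{"fn": "send_rows", "kwargs": {"plan": [{"jaw": 0.375, "x": 1.5, "y": -0.16, "z": 0, "roll": 0}, {"jaw": 0.375, "x": 1.5, "y": -0.16, "z": 0, "roll": 0}, {"jaw": 0.375, "x": 1, "y": -0.11, "z": 0, "roll": 0}, {"jaw": 0.375, "x": 1, "y": -0.11, "z": 0, "roll": 0}]}}

```text
clock: 3.57
eef_pos: [0.4697, 0.043, 0.0847]
ee_rot: [0.053, 0.999, -0.0, -0.0]
ft_force: [-0.4, -0.7, 0.1]
grip_width: 0.0608
finger_force: 0.3
```

Call:
{"fn": "send_rows", "kwargs": {"plan": [{"jaw": 0.375, "x": 1, "y": -0.11, "z": 0, "roll": 0}, {"jaw": 0.375, "x": 1, "y": -0.11, "z": 0, "roll": 0}, {"jaw": 0.375, "x": 1, "y": -0.11, "z": 0, "roll": 0}, {"jaw": 0.375, "x": 0.5, "y": -0.05, "z": 0, "roll": 0}]}}

```text
clock: 3.9
eef_pos: [0.4733, 0.0426, 0.0847]
ee_rot: [0.053, 0.999, 0.0, 0.0]
ft_force: [-0.9, 0.8, -0.6]
grip_width: 0.0605
finger_force: 0.3
```

Call:
{"fn": "send_rows", "kwargs": {"plan": [{"jaw": 0.375, "x": 0.7, "y": -0.07, "z": 0, "roll": 0}, {"jaw": 0.375, "x": 0.3, "y": -0.04, "z": 0, "roll": 0}]}}

```text
clock: 4.07
eef_pos: [0.4743, 0.0425, 0.0847]
ee_rot: [0.053, 0.999, -0.0, 0.0]
ft_force: [-1.2, 0.2, -0.3]
grip_width: 0.0605
finger_force: 0.4
```

Run:
```python
from rig import viewer,readout
import cv2
a=viewer.read_camera("scene")[205:355,215:395,::-1];cv2.imwrite("pics/s2.png",cv2.resize(a,None,fx=4.2,fy=4,interpolation=cv2.INTER_CUBIC))
s=readout.observe();print(s["eef_pos"],s["ft_force"])
```

```text
[0.4742731  0.04251531 0.08474509] [-0.81044995  0.01912669  0.5305406 ]
```

View pics/s2.png

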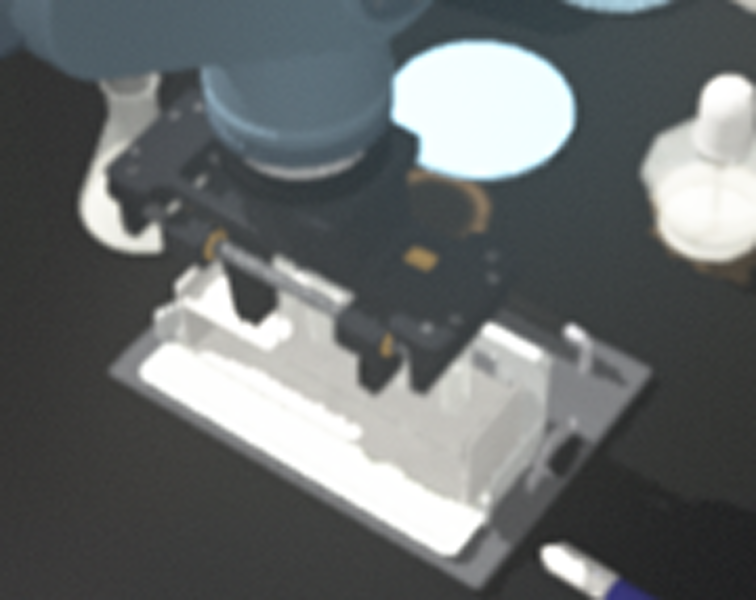

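The rack has moved back with the fingers, leaving a wide strip of sill in front of it. By geometry about 2 mm remain, so I'll continue in sub-millimetre steps until the force rises.

Call:
{"fn": "send_rows", "kwargs": {"plan": [{"jaw": 0.375, "x": 0.6, "y": -0.06, "z": 0, "roll": 0}, {"jaw": 0.375, "x": 0.6, "y": -0.06, "z": 0, "roll": 0}, {"jaw": 0.375, "x": 0, "y": 0, "z": 0, "roll": 0}]}}

```text
clock: 4.37
eef_pos: [0.4755, 0.0424, 0.0848]
ee_rot: [0.053, 0.999, 0.0, 0.0]
ft_force: [0.3, 0.1, 0.1]
grip_width: 0.0604
finger_force: 0.1
```

Call:
{"fn": "send_rows", "kwargs": {"plan": [{"jaw": 0.375, "x": 0.6, "y": -0.06, "z": 0, "roll": 0}, {"jaw": 0.375, "x": 0, "y": 0, "z": 0, "roll": 0}]}}

```text
clock: 4.53
eef_pos: [0.4761, 0.0423, 0.0848]
ee_rot: [0.053, 0.999, -0.0, 0.0]
ft_force: [-0.7, -0.4, -0.4]
grip_width: 0.0604
finger_force: 0.2
```

Call:
{"fn": "send_rows", "kwargs": {"plan": [{"jaw": 0.375, "x": 0.6, "y": -0.06, "z": 0, "roll": 0}, {"jaw": 0.375, "x": 0, "y": 0, "z": 0, "roll": 0}]}}

```text
clock: 4.7
eef_pos: [0.4767, 0.0423, 0.0848]
ee_rot: [0.053, 0.999, -0.0, 0.0]
ft_force: [-0.1, -0.3, -0.7]
grip_width: 0.0604
finger_force: 0.2
```

Call:
{"fn": "send_rows", "kwargs": {"plan": [{"jaw": 0.375, "x": 0.6, "y": -0.06, "z": 0, "roll": 0}, {"jaw": 0.375, "x": 0, "y": 0, "z": 0, "roll": 0}]}}

```text
clock: 4.87
eef_pos: [0.4772, 0.0422, 0.0847]
ee_rot: [0.053, 0.999, -0.0, 0.0]
ft_force: [-1.3, 0.2, 0.2]
grip_width: 0.0613
finger_force: 0.2
```

Call:
{"fn": "send_rows", "kwargs": {"plan": [{"jaw": 0.375, "x": 0.5, "y": -0.05, "z": 0, "roll": 0}, {"jaw": 0.375, "x": 0, "y": 0, "z": 0, "roll": 0}]}}

```text
clock: 5.03
eef_pos: [0.4777, 0.0422, 0.0847]
ee_rot: [0.053, 0.999, -0.0, 0.0]
ft_force: [-0.7, 0.9, -0.9]
grip_width: 0.0604
finger_force: 0.2
```

Call:
{"fn": "send_rows", "kwargs": {"plan": [{"jaw": 0.375, "x": 0.6, "y": -0.06, "z": 0, "roll": 0}, {"jaw": 0.375, "x": 0, "y": 0, "z": 0, "roll": 0}]}}

```text
clock: 5.2
eef_pos: [0.4784, 0.0421, 0.0847]
ee_rot: [0.053, 0.999, -0.0, 0.0]
ft_force: [-0.2, 1.3, 0.5]
grip_width: 0.0607
finger_force: 0.2
```

Call:
{"fn": "send_rows", "kwargs": {"plan": [{"jaw": 0.375, "x": 0.6, "y": -0.06, "z": 0, "roll": 0}, {"jaw": 0.375, "x": 0, "y": 0, "z": 0, "roll": 0}]}}

```text
clock: 5.37
eef_pos: [0.4789, 0.042, 0.0847]
ee_rot: [0.053, 0.999, -0.0, 0.0]
ft_force: [0.2, 0.4, 0.2]
grip_width: 0.0603
finger_force: 0.2
```

Call:
{"fn": "send_rows", "kwargs": {"plan": [{"jaw": 0.375, "x": 0.5, "y": -0.05, "z": 0, "roll": 0}, {"jaw": 0.375, "x": 0, "y": 0, "z": 0, "roll": 0}]}}

```text
clock: 5.53
eef_pos: [0.4795, 0.042, 0.0847]
ee_rot: [0.053, 0.999, 0.0, 0.0]
ft_force: [-1.3, -0.2, 0.6]
grip_width: 0.0606
finger_force: 0.2
```

Run:
```python
from rig import viewer,readout
import cv2,numpy as np
a=viewer.read_camera("scene")[255:355,225:385,::-1];cv2.imwrite("pics/s3.png",cv2.resize(a,None,fx=5,fy=5,interpolation=cv2.INTER_CUBIC))
s=readout.observe();print(s["eef_pos"],s["ft_force"],s["ft_torque"],s["joint_torque"])
```

```text
[0.47943868 0.04199393 0.08472933] [-0.47042248 -0.36156509 -0.52228366] [0.03436659 0.00475777 0.01508609] [-4.83836350e-02 -3.66019678e+01 -2.76562500e+01 -1.10177306e-02
 -2.65720964e-02  8.52142082e-03]
```

View pics/s3.png

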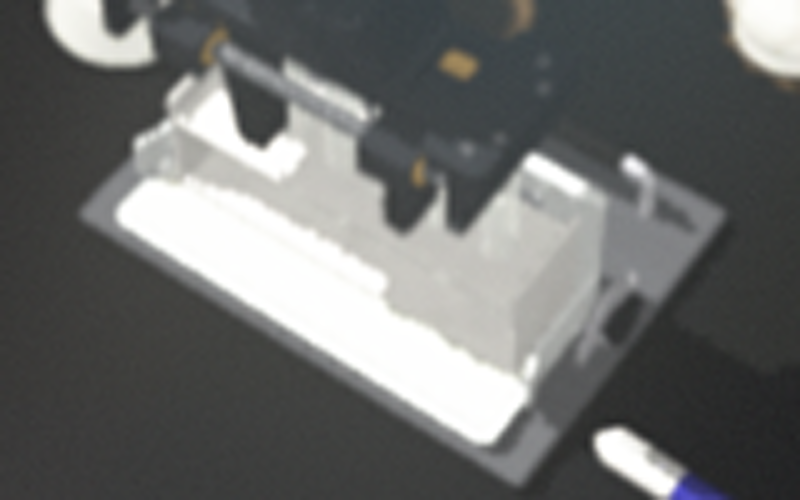

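The rack's right front corner is at (518,302) on top and (515,362) at the base. The left front corner is at (170,127). I'll compute both in the stand frame.

Run:
```python
from h import *
np.set_printoptions(precision=1,suppress=True)
o=np.array([.5173,.0384]);X=np.array([.9943,-.1063]);Y=np.array([.1063,.9943])
def sf(p):d=p[:,:2]-o;return 1000*np.c_[d@X,d@Y]
s3=lambda l:np.array(l)/5+[225,255]-.4
print(sf(back("scene",s3([(518,302),(170,127),(515,362),(118,210),(488,443),(600,195)]),[.078,.078,.018,.018,.018,.078])))
# predicted home corners
P=lambda x,y,z:np.r_[o+x/1000*X+y/1000*Y,z]
print((proj("scene",[P(-48,-89,.078),P(-48,88,.078),P(-48,-89,.018),P(0,-89,.078),P(0,-89,.093),P(-78,-90,.018)])+.4-[225,255])*5)
```

```text
[[ -44.2  -94.9]
 [ -55.    72.3]
 [ -36.4  -89.5]
 [ -70.9   95.5]
 [ -74.3 -101.7]
 [  17.6  -93.9]]
[[500.1 301.4]
 [151.5  99.2]
 [498.3 381.4]
 [566.4 218.7]
 [567.6 197.1]
 [459.  435.3]]
```

Call:
{"fn": "send_rows", "kwargs": {"plan": [{"jaw": 0.375, "x": 0.6, "y": -0.06, "z": 0, "roll": 0}, {"jaw": 0.375, "x": 0, "y": 0, "z": 0, "roll": 0}]}}

```text
clock: 5.75
eef_pos: [0.4801, 0.0419, 0.0847]
ee_rot: [0.053, 0.999, -0.0, 0.0]
ft_force: [0.1, 1.0, -0.9]
grip_width: 0.0603
finger_force: 0.2
```

Call:
{"fn": "send_rows", "kwargs": {"plan": [{"jaw": 0.375, "x": 0.6, "y": -0.06, "z": 0, "roll": 0}, {"jaw": 0.375, "x": 0, "y": 0, "z": 0, "roll": 0}]}}

```text
clock: 5.92
eef_pos: [0.4805, 0.0419, 0.0847]
ee_rot: [0.053, 0.999, 0.0, -0.0]
ft_force: [-0.6, 0.1, 0.7]
grip_width: 0.0605
finger_force: 0.6
```

Call:
{"fn": "send_rows", "kwargs": {"plan": [{"jaw": 0.375, "x": 0.5, "y": -0.05, "z": 0, "roll": 0}, {"jaw": 0.375, "x": 0, "y": 0, "z": 0, "roll": 0}]}}

```text
clock: 6.08
eef_pos: [0.4807, 0.042, 0.0846]
ee_rot: [0.053, 0.999, 0.0, -0.0]
ft_force: [-2.8, 0.9, 2.1]
grip_width: 0.0605
finger_force: 1.5
```

Call:
{"fn": "send_rows", "kwargs": {"plan": [{"jaw": 0.375, "x": 0.5, "y": -0.05, "z": 0, "roll": 0}, {"jaw": 0.375, "x": 0, "y": 0, "z": 0, "roll": 0}]}}

```text
clock: 6.25
eef_pos: [0.4807, 0.042, 0.0845]
ee_rot: [0.053, 0.999, 0.0, -0.001]
ft_force: [-5.8, 0.9, 2.9]
grip_width: 0.0606
finger_force: 2.7
```

Force rose to 6 N with the tips blocked, so the rack is home against the plate. I'll back off slightly, raise the tips to about 72 mm above the sill, and work out the arc steps.

Call:
{"fn": "send_rows", "kwargs": {"plan": [{"jaw": 0.375, "x": -3.5, "y": 0.37, "z": 0, "roll": 0}, {"jaw": 0.375, "x": 0, "y": 0, "z": 6, "roll": 0}, {"jaw": 0.375, "x": 0, "y": 0, "z": 0, "roll": 0}, {"jaw": 0.375, "x": 1.5, "y": -0.16, "z": 0, "roll": 0}, {"jaw": 0.375, "x": 1, "y": -0.11, "z": 0, "roll": 0}]}}

```text
clock: 6.67
eef_pos: [0.4807, 0.0418, 0.091]
ee_rot: [0.053, 0.999, -0.0, 0.0]
ft_force: [-3.7, 0.2, 3.4]
grip_width: 0.0605
finger_force: 1.8
```

Run:
```python
import numpy as np
th=np.arange(0,1.21,.05);s=72.5
dx=-32*(np.cos(th)-1)+s*np.sin(th);dz=32*np.sin(th)+s*(np.cos(th)-1)
for i in range(1,len(th)):print(round(th[i],2),"step/2.5",np.round([(dx[i]-dx[i-1])*.9943/2.5,-(dx[i]-dx[i-1])*.1063/2.5,(dz[i]-dz[i-1])/2.5],2),"tot",np.round([dx[i]*.9943,dz[i]],1))
```

```text
0.05 step/2.5 [ 1.46 -0.16  0.6 ] tot [3.6 1.5]
0.1 step/2.5 [ 1.49 -0.16  0.53] tot [7.4 2.8]
0.15 step/2.5 [ 1.51 -0.16  0.45] tot [11.1  4. ]
0.2 step/2.5 [ 1.53 -0.16  0.38] tot [15.   4.9]
0.25 step/2.5 [ 1.55 -0.17  0.3 ] tot [18.8  5.7]
0.3 step/2.5 [ 1.56 -0.17  0.22] tot [22.7  6.2]
0.35 step/2.5 [ 1.57 -0.17  0.14] tot [26.6  6.6]
0.4 step/2.5 [ 1.57 -0.17  0.06] tot [30.6  6.7]
0.45 step/2.5 [ 1.58 -0.17 -0.01] tot [34.5  6.7]
0.5 step/2.5 [ 1.57 -0.17 -0.09] tot [38.5  6.5]
0.55 step/2.5 [ 1.57 -0.17 -0.17] tot [42.4  6. ]
0.6 step/2.5 [ 1.56 -0.17 -0.25] tot [46.3  5.4]
0.65 step/2.5 [ 1.54 -0.16 -0.33] tot [50.1  4.6]
0.7 step/2.5 [ 1.52 -0.16 -0.41] tot [53.9  3.6]
0.75 step/2.5 [ 1.5  -0.16 -0.48] tot [57.7  2.4]
0.8 step/2.5 [ 1.48 -0.16 -0.56] tot [61.4  1. ]
0.85 step/2.5 [ 1.45 -0.15 -0.63] tot [65.  -0.6]
0.9 step/2.5 [ 1.41 -0.15 -0.7 ] tot [68.5 -2.4]
0.95 step/2.5 [ 1.38 -0.15 -0.77] tot [71.9 -4.3]
1.0 step/2.5 [ 1.34 -0.14 -0.84] tot [75.3 -6.4]
1.05 step/2.5 [ 1.29 -0.14 -0.91] tot [78.5 -8.7]
1.1 step/2.5 [ 1.25 -0.13 -0.97] tot [ 81.6 -11.1]
1.15 step/2.5 [ 1.2  -0.13 -1.03] tot [ 84.6 -13.7]
1.2 step/2.5 [ 1.14 -0.12 -1.09] tot [ 87.5 -16.4]
```

Call:
{"fn": "send_rows", "kwargs": {"plan": [{"jaw": 0.375, "x": 0.8, "y": -0.09, "z": 0.2, "roll": 0}, {"jaw": 0.375, "x": 1.2, "y": -0.13, "z": 0.4, "roll": 0}, {"jaw": 0.375, "x": 1.5, "y": -0.16, "z": 0.5, "roll": 0}, {"jaw": 0.375, "x": 1.5, "y": -0.16, "z": 0.5, "roll": 0}, {"jaw": 0.375, "x": 1.5, "y": -0.16, "z": 0.5, "roll": 0}, {"jaw": 0.375, "x": 1.5, "y": -0.16, "z": 0.4, "roll": 0}, {"jaw": 0.375, "x": 1.5, "y": -0.16, "z": 0.4, "roll": 0}, {"jaw": 0.375, "x": 1.5, "y": -0.16, "z": 0.4, "roll": 0}, {"jaw": 0.375, "x": 1.5, "y": -0.16, "z": 0.4, "roll": 0}, {"jaw": 0.375, "x": 1.5, "y": -0.16, "z": 0.3, "roll": 0}]}}

```text
clock: 7.5
eef_pos: [0.4933, 0.0406, 0.0945]
ee_rot: [0.053, 0.999, 0.0, -0.002]
ft_force: [-6.5, 0.9, 6.3]
grip_width: 0.0601
finger_force: 3.7
```

Run:
```python
from rig import viewer,readout
import cv2
a=viewer.read_camera("scene")[230:355,225:385,::-1];cv2.imwrite("pics/s4.png",cv2.resize(a,None,fx=4.8,fy=4.8,interpolation=cv2.INTER_CUBIC))
s=readout.observe();print(s["eef_pos"],s["ft_force"])
```

```text
[0.49372188 0.0405419  0.09459211] [-5.81255433  1.27466553  5.40437179]
```

View pics/s4.png

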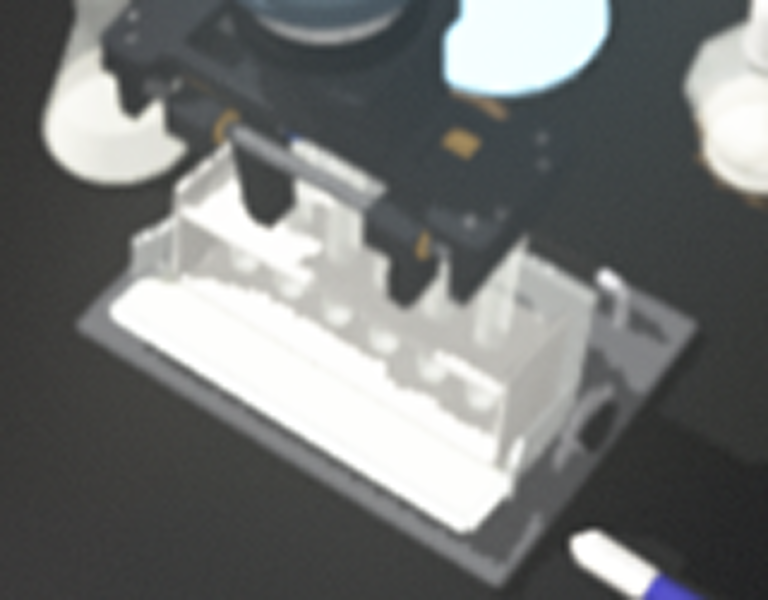

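The cradle is tipping, with the front of the sill raised and the rack seated square in it. I'll continue along the arc.

Call:
{"fn": "send_rows", "kwargs": {"plan": [{"jaw": 0.375, "x": 1.5, "y": -0.16, "z": 0.5, "roll": 0}, {"jaw": 0.375, "x": 1.5, "y": -0.16, "z": 0.4, "roll": 0}, {"jaw": 0.375, "x": 1.5, "y": -0.16, "z": 0.4, "roll": 0}, {"jaw": 0.375, "x": 1.5, "y": -0.16, "z": 0.3, "roll": 0}, {"jaw": 0.375, "x": 1.55, "y": -0.17, "z": 0.3, "roll": 0}, {"jaw": 0.375, "x": 1.55, "y": -0.17, "z": 0.25, "roll": 0}, {"jaw": 0.375, "x": 1.55, "y": -0.17, "z": 0.2, "roll": 0}, {"jaw": 0.375, "x": 1.55, "y": -0.17, "z": 0.15, "roll": 0}, {"jaw": 0.375, "x": 1.55, "y": -0.17, "z": 0.1, "roll": 0}, {"jaw": 0.375, "x": 1.55, "y": -0.17, "z": 0.1, "roll": 0}, {"jaw": 0.375, "x": 1.55, "y": -0.17, "z": 0, "roll": 0}, {"jaw": 0.375, "x": 1.55, "y": -0.17, "z": 0, "roll": 0}, {"jaw": 0.375, "x": 1.55, "y": -0.17, "z": 0, "roll": 0}, {"jaw": 0.375, "x": 1.55, "y": -0.17, "z": 0, "roll": 0}, {"jaw": 0.375, "x": 1.55, "y": -0.17, "z": -0.1, "roll": 0}, {"jaw": 0.375, "x": 1.55, "y": -0.17, "z": -0.1, "roll": 0}]}}

```text
clock: 8.88
eef_pos: [0.5192, 0.0378, 0.0971]
ee_rot: [0.053, 0.999, 0.0, -0.0]
ft_force: [-3.7, 2.0, 1.2]
grip_width: 0.0607
finger_force: 2.3
```

Call:
{"fn": "send_rows", "kwargs": {"plan": [{"jaw": 0.375, "x": 1.55, "y": -0.17, "z": -0.15, "roll": 0}, {"jaw": 0.375, "x": 1.55, "y": -0.17, "z": -0.15, "roll": 0}, {"jaw": 0.375, "x": 1.55, "y": -0.17, "z": -0.2, "roll": 0}, {"jaw": 0.375, "x": 1.55, "y": -0.17, "z": -0.25, "roll": 0}, {"jaw": 0.375, "x": 1.55, "y": -0.17, "z": -0.25, "roll": 0}, {"jaw": 0.375, "x": 1.55, "y": -0.17, "z": -0.3, "roll": 0}, {"jaw": 0.375, "x": 1.5, "y": -0.16, "z": -0.35, "roll": 0}, {"jaw": 0.375, "x": 1.5, "y": -0.16, "z": -0.4, "roll": 0}, {"jaw": 0.375, "x": 1.5, "y": -0.16, "z": -0.4, "roll": 0}, {"jaw": 0.375, "x": 1.5, "y": -0.16, "z": -0.45, "roll": 0}, {"jaw": 0.375, "x": 1.5, "y": -0.16, "z": -0.5, "roll": 0}, {"jaw": 0.375, "x": 1.5, "y": -0.16, "z": -0.5, "roll": 0}, {"jaw": 0.375, "x": 1.5, "y": -0.16, "z": -0.55, "roll": 0}, {"jaw": 0.375, "x": 1.45, "y": -0.15, "z": -0.6, "roll": 0}, {"jaw": 0.375, "x": 1.45, "y": -0.15, "z": -0.6, "roll": 0}, {"jaw": 0.375, "x": 1.45, "y": -0.15, "z": -0.65, "roll": 0}, {"jaw": 0.375, "x": 1.45, "y": -0.15, "z": -0.65, "roll": 0}]}}

```text
clock: 10.3
eef_pos: [0.5452, 0.0349, 0.0904]
ee_rot: [0.053, 0.999, -0.0, 0.0]
ft_force: [-2.1, 1.6, 2.2]
grip_width: 0.0608
finger_force: 1.9
```

Run:
```python
from rig import viewer,readout
import cv2
a=viewer.read_camera("scene")[230:355,225:385,::-1];cv2.imwrite("pics/s5.png",cv2.resize(a,None,fx=4.8,fy=4.8,interpolation=cv2.INTER_CUBIC))
s=readout.observe();print(s["eef_pos"],s["ft_force"])
```

```text
[0.54537304 0.03479661 0.09032553] [-1.89894972  1.13206288  1.20349395]
```

View pics/s5.png

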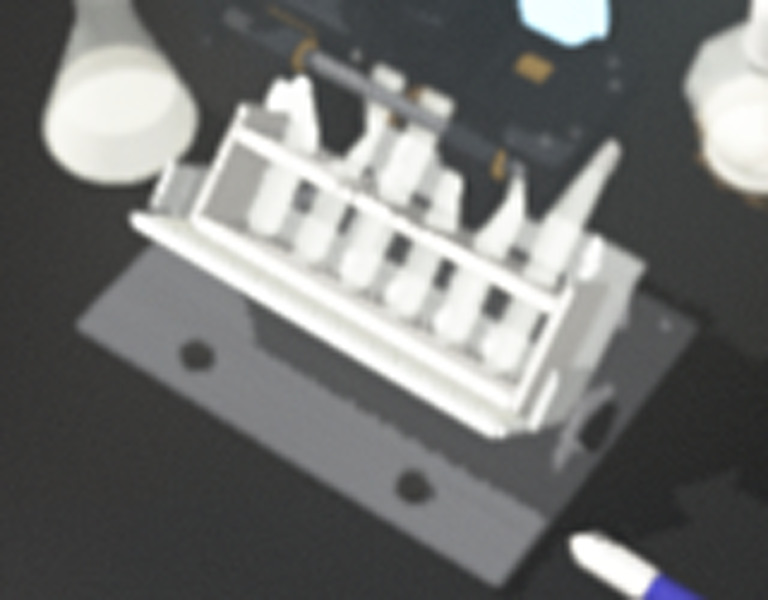

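The rack is leaning about 0.85 rad, seated and square in the cradle, and everything around it is untouched. I'll continue, slowing toward the end.

Call:
{"fn": "send_rows", "kwargs": {"plan": [{"jaw": 0.375, "x": 1.4, "y": -0.15, "z": -0.7, "roll": 0}, {"jaw": 0.375, "x": 1.4, "y": -0.15, "z": -0.7, "roll": 0}, {"jaw": 0.375, "x": 1.4, "y": -0.15, "z": -0.75, "roll": 0}, {"jaw": 0.375, "x": 1.4, "y": -0.15, "z": -0.75, "roll": 0}, {"jaw": 0.375, "x": 1.35, "y": -0.14, "z": -0.8, "roll": 0}, {"jaw": 0.375, "x": 1.35, "y": -0.14, "z": -0.8, "roll": 0}, {"jaw": 0.375, "x": 1.35, "y": -0.14, "z": -0.85, "roll": 0}, {"jaw": 0.375, "x": 1.3, "y": -0.14, "z": -0.9, "roll": 0}, {"jaw": 0.375, "x": 1.3, "y": -0.14, "z": -0.9, "roll": 0}, {"jaw": 0.375, "x": 1, "y": -0.1, "z": -0.8, "roll": 0}, {"jaw": 0.375, "x": 0.8, "y": -0.08, "z": -0.65, "roll": 0}, {"jaw": 0.375, "x": 0.8, "y": -0.08, "z": -0.65, "roll": 0}]}}

```text
clock: 11.35
eef_pos: [0.5601, 0.0333, 0.0812]
ee_rot: [0.053, 0.999, -0.0, 0.001]
ft_force: [-0.2, 0.9, 4.7]
grip_width: 0.0607
finger_force: 2.0
```

Call:
{"fn": "send_rows", "kwargs": {"plan": [{"jaw": 0.375, "x": 0.75, "y": -0.08, "z": -0.6, "roll": 0}, {"jaw": 0.375, "x": 0.75, "y": -0.08, "z": -0.6, "roll": 0}, {"jaw": 0.375, "x": 0.75, "y": -0.08, "z": -0.6, "roll": 0}]}}

```text
clock: 11.6
eef_pos: [0.5622, 0.0331, 0.0794]
ee_rot: [0.053, 0.999, -0.0, 0.0]
ft_force: [-0.2, 0.9, 4.8]
grip_width: 0.0605
finger_force: 2.0
```

Call:
{"fn": "send_rows", "kwargs": {"plan": [{"jaw": 0.375, "x": 0.7, "y": -0.07, "z": -0.6, "roll": 0}, {"jaw": 0.375, "x": 0.7, "y": -0.07, "z": -0.6, "roll": 0}, {"jaw": 0.375, "x": 0, "y": 0, "z": 0, "roll": 0}]}}

```text
clock: 11.85
eef_pos: [0.5635, 0.0329, 0.078]
ee_rot: [0.053, 0.999, -0.0, 0.0]
ft_force: [-0.2, 0.7, 3.9]
grip_width: 0.0605
finger_force: 1.6
```

Call:
{"fn": "send_rows", "kwargs": {"plan": [{"jaw": 0.375, "x": 0.6, "y": -0.06, "z": -0.55, "roll": 0}, {"jaw": 0.375, "x": 0.6, "y": -0.06, "z": -0.55, "roll": 0}, {"jaw": 0.375, "x": 0, "y": 0, "z": 0, "roll": 0}]}}

```text
clock: 12.1
eef_pos: [0.5645, 0.0329, 0.0768]
ee_rot: [0.053, 0.999, -0.0, -0.0]
ft_force: [0.1, -0.1, 3.5]
grip_width: 0.0604
finger_force: 1.6
```

Call:
{"fn": "send_rows", "kwargs": {"plan": [{"jaw": 0.375, "x": 0.6, "y": -0.06, "z": -0.55, "roll": 0}, {"jaw": 0.375, "x": 0.6, "y": -0.06, "z": -0.55, "roll": 0}, {"jaw": 0.375, "x": 0, "y": 0, "z": 0, "roll": 0}]}}

```text
clock: 12.35
eef_pos: [0.5657, 0.0328, 0.0757]
ee_rot: [0.053, 0.999, -0.0, -0.0]
ft_force: [0.4, 0.4, 3.8]
grip_width: 0.0606
finger_force: 1.7
```

Call:
{"fn": "send_rows", "kwargs": {"plan": [{"jaw": 0.375, "x": 0.4, "y": -0.04, "z": -0.4, "roll": 0}, {"jaw": 0.375, "x": 0.4, "y": -0.04, "z": -0.4, "roll": 0}, {"jaw": 0.375, "x": 0, "y": 0, "z": 0, "roll": 0}]}}

```text
clock: 12.6
eef_pos: [0.5664, 0.0327, 0.0753]
ee_rot: [0.053, 0.999, -0.0, -0.0]
ft_force: [-2.0, 0.1, 7.7]
grip_width: 0.0603
finger_force: 3.8
```

Call:
{"fn": "send_rows", "kwargs": {"plan": [{"jaw": 0.375, "x": 0.3, "y": -0.03, "z": -0.5, "roll": 0}, {"jaw": 0.375, "x": 0, "y": 0, "z": 0, "roll": 0}]}}

```text
clock: 12.77
eef_pos: [0.5669, 0.0326, 0.0752]
ee_rot: [0.053, 0.999, -0.0, 0.0]
ft_force: [-1.7, 0.4, 9.3]
grip_width: 0.0604
finger_force: 4.6
```

Call:
{"fn": "send_rows", "kwargs": {"plan": [{"jaw": 0.375, "x": 0.2, "y": -0.02, "z": -0.4, "roll": 0}, {"jaw": 0.375, "x": 0, "y": 0, "z": 0, "roll": 0}]}}

```text
clock: 12.93
eef_pos: [0.5673, 0.0326, 0.0751]
ee_rot: [0.053, 0.999, -0.0, 0.0]
ft_force: [-2.9, 0.8, 11.0]
grip_width: 0.0604
finger_force: 5.3
```

It's stopped firmly on the rest bar: force is 11 N with no further travel. I'll retreat along the tube normal, then up and back.

Call:
{"fn": "send_rows", "kwargs": {"plan": [{"jaw": 0.375, "x": -0.5, "y": 0.05, "z": 1.2, "roll": 0}, {"jaw": 0.375, "x": -0.5, "y": 0.05, "z": 2, "roll": 0}, {"jaw": 0.375, "x": -1, "y": 0.1, "z": 5, "roll": 0}, {"jaw": 0.375, "x": -2, "y": 0.2, "z": 10, "roll": 0}, {"jaw": 0.375, "x": -4, "y": 0.4, "z": 20, "roll": 0}, {"jaw": 0.375, "x": -10, "y": 1, "z": 30, "roll": 0}, {"jaw": 0.375, "x": -15, "y": 1.5, "z": 30, "roll": 0}, {"jaw": 0.375, "x": -20, "y": 2, "z": 30, "roll": 0}, {"jaw": 0.375, "x": -30, "y": 20, "z": 15, "roll": 0}, {"jaw": 0.375, "x": -30, "y": 25, "z": 0, "roll": 0}, {"jaw": 0.375, "x": -30, "y": 25, "z": 0, "roll": 0}, {"jaw": 0.375, "x": -25, "y": 30, "z": 0, "roll": 0}, {"jaw": 0.375, "x": -20, "y": 30, "z": 0, "roll": 0}, {"jaw": 0.375, "x": -20, "y": 30, "z": 0, "roll": 0}, {"jaw": 0.375, "x": -20, "y": 30, "z": 0, "roll": 0}, {"jaw": 0.375, "x": -20, "y": 30, "z": 0, "roll": 0}, {"jaw": 0.375, "x": 0, "y": 0, "z": 0, "roll": 0}]}}

```text
clock: 14.35
eef_pos: [0.315, 0.2617, 0.2177]
ee_rot: [0.05, 0.999, 0.001, -0.001]
ft_force: [-0.6, 0.2, 0.5]
grip_width: 0.0605
finger_force: 0.0
```

Run:
```python
from rig import viewer,readout
import cv2,numpy as np
a=cv2.resize(viewer.read_camera("scene")[210:355,215:385,::-1],None,fx=2.35,fy=3,interpolation=cv2.INTER_CUBIC)
b=cv2.resize(viewer.read_camera("top")[170:380,220:490,::-1],None,fx=1.45,fy=2.07,interpolation=cv2.INTER_CUBIC)
b=cv2.resize(b,(395,a.shape[0]));cv2.imwrite("pics/s6.png",np.hstack([a,b]))
s=readout.observe();print(s["eef_pos"],s["ft_force"])
```

```text
[0.31798714 0.25867397 0.21765618] [ 0.53062097  0.29980007 -0.03523917]
```

View pics/s6.png

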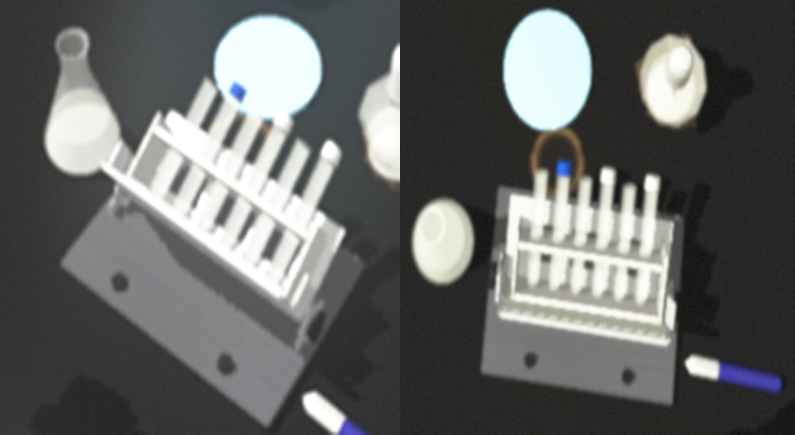

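The cradle is fully down, the rack is seated square against the plate, the surrounding objects are in place, and the arm is clear.

```bash
python3 -c "
from rig import robot;print(robot.finish_job())"
```

```text
the job is handed in; nothing more can be done
None
```

The rack was slid back against the plate and tipped gently until the cradle rested on its bar; in the last pictures it sat square in the cradle with nothing else moved and the arm clear, and I handed the job in at about 14.5 s (no verdict was returned).

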